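# Hold the trimmer bay's recessed reset down with a stylus

## Robot

A 6-joint arm with a two-finger parallel gripper is mounted at the origin on a cart in front of the work surface, level with it; the furniture and walls round the work are solid. World frame = base frame: x ahead of the robot, y to its left, z up, the work surface at z = 0. Lengths are in m, angles in rad, forces in N, time in s.
With the tool pointing down it reaches from about 0.3 to 0.875 m from the base axis. Payload 6.4 kg.
Tool frame: the origin (TCP) lies on the centre line of the jaws, within the pads' length; the fingertips stand ctrl.tip_extent ahead of it and the grasp point (between the pads) lies 8 mm behind it (ctrl.tip_extent is the distance from the TCP to the fingertips, in m); z points along the fingers, y is the line along which they close (so a half turn about z gives the same grasp; the last joint's range is limited). The gripper opens to 85 mm and grips with 20 to 120 N. Pads are 22 mm wide; open, the fingers measure 114 mm over their backs; the gripper's body (76 mm by 85 mm) begins 54 mm behind the grasp point. The pads swing forward as they close: fully open they stand 13 mm farther back than shut.
Start: joints at [-1.499, 0.181, 1.607, -0, 1.354, -0.206], TCP at [0.158, -0.553, 0.213] pointing down, gripper open.
Joint ranges: [-2.99, 2.99], [-0.89, 2.07], [0.3, 2.58], [-1.14, 4.28], [0, 2.63], [-3.12, 3.12]. Speed limits (rad/s): [2.57, 2.57, 3.01, 3.14, 3.14, 3.14].

## Interface

Orientations are given as a unit quaternion [w, x, y, z].
In Python, from bench import ctrl gives the robot as it stands.
- The arm moves only by the shell command python3 -m handwheel 'ROWS'. ROWS is JSON, a list of rows, each a list of 7 numbers: the turn, a rotation vector about the tool's x, y, z as a fraction of full scale, then the shift along the tool's x, y, z as a fraction of full scale, then the opening, from 0 (shut) to 1 (fully open). In form: [[rx, ry, rz, x, y, z, jaw], ...]. A call has exactly 8 rows; each row shifts and turns the commanded pose from where the row before left it, along the tool's axes as they then stand; what a row does not reach is not made up. Full scale, the value 1, is 300 mm for a shift and pi rad for a turn. A row lasts 1/10 s, in which the tool goes at most 50 mm and 8.59 degrees, less where a joint would pass 70% of its speed; a pose out of reach is approached as far as the arm can. A call with a number of a shift or a turn outside -1 to 1 is refused whole. A call with a gripper value outside its range is refused whole. The fingers move at their own pace and stop on an object; the grip force is fixed at half the most. Time passes only in rows, so rows that do not move let the fingers close, or fill a call up. It gives the time, the measured TCP pose, the force, the opening and the grip force at its end, in the units of the state.
- ctrl.get_obs(): the state, without advancing time (a new reading comes with each control period).
- ctrl.camera(name): name is "scene" or "top" or "wrist"; returns the picture (400x640x3 uint8, blue, green, red); there is no depth.
- ctrl.camera_model(name): a dict with "camera_matrix" (3x3 intrinsics, pixels), "dist_coeffs" ([k1, k2, p1, p2, k3] as OpenCV has them; the pictures are not rectified), "cam_to_world" (4x4, takes a point from camera to world coordinates). Camera axes: x right, y up, looking along -z (the intrinsics and any distortion apply to the point x, -y, -z); pixel columns grow to the right and rows downward; lengths in m; the calibration is good to about 2 mm. A picture is of the moment at which its call begins: read the wrist's pose just before it. camera_model takes no time and is no camera call; for the wrist camera it gives the pose at the moment of the call.
- ctrl.hand_in(): hands the job in; it is judged then, once.
The state is a dict: "time_s": time; "q": joint angles; "dq": joint speeds; "joint_efforts": joint torques, N m; "eef_pos": TCP position; "eef_rot": TCP orientation; "wrist_force": force on the tool from outside, world axes, zero at the start; "torque": the same for the moment, N m; "opening": opening from 0.0 (shut) to 1.0 (fully open); "grasp_force": force on a finger pad.
Only numpy, scipy, OpenCV 4.12 (cv2) and the standard library are available. Lean on these libraries where they do the work, as an engineer would, in place of code of your own. Each camera call takes 0.05 s, during which the arm holds its last target. There are 200 camera calls.

## Task

The trimmer does not charge in the bay of the charging dock where it lies. Draw the stylus out of its stand, reach its steel tip down through the small reset hole in the ledge right in front of that bay, feel for the button hidden below (how deep it sits differs from dock to dock) and press it fully home against its stop without forcing it. Hold it there for three seconds and finish while still holding it down with the stylus in the gripper; leave the other two reset buttons and the things lying in the bays alone.

Things in the scene. Friction and masses are not known exactly. Their poses are not given: they have to be found in the camera images.
- dock: white three-bay charging dock with a grey panel round its reset holes, fixed; 240 mm deep (x) by 212 mm wide (y). Origin at the centre of its underside on the work surface, x to its rear, away from the robot, y to its left, z up. A raised ledge 52 mm deep and 56 mm high runs along its front edge, with one reset hole in front of each bay, 25 mm behind the front edge; behind the ledge lie three open bays side by side, 68 mm from centre to centre, their dividers 40 mm high
- hole_left (a point): the centre of the left round reset hole, at the top face of the ledge; a thin dark ring 15 mm across is moulded round it. The hole is 10 mm wide through an 8 mm cover. z points up out of the hole. In each hole the button's flat top, 12 mm wide, lies hidden 13 to 22 mm below the top face; the depth is not given and is the same for all three
- hole_middle (a point): the centre of the middle round reset hole, at the top face of the ledge; a thin dark ring 15 mm across is moulded round it. The hole is 10 mm wide through an 8 mm cover. z points up out of the hole
- hole_right (a point): the centre of the right round reset hole, at the top face of the ledge; a thin dark ring 15 mm across is moulded round it. The hole is 10 mm wide through an 8 mm cover. z points up out of the hole
- reset_left (a joint): travel of the spring push button under the left reset hole: 0 = up, 0.005 (5 mm) = fully home on its stop. It starts to give at about 3 N and takes about 7 N to reach the stop
- reset_middle (a joint): travel of the spring push button under the middle reset hole: 0 = up, 0.005 (5 mm) = fully home on its stop. It starts to give at about 3 N and takes about 7 N to reach the stop
- reset_right (a joint): travel of the spring push button under the right reset hole: 0 = up, 0.005 (5 mm) = fully home on its stop. It starts to give at about 3 N and takes about 7 N to reach the stop
- bay_left (a point): the middle of the floor of the left bay of the dock, 26 mm above the work surface; the bay is 180 mm long (along the dock's x) and 62 mm wide
- bay_middle (a point): the middle of the floor of the middle bay of the dock, 26 mm above the work surface; the bay is 180 mm long (along the dock's x) and 62 mm wide
- bay_right (a point): the middle of the floor of the right bay of the dock, 26 mm above the work surface; the bay is 180 mm long (along the dock's x) and 62 mm wide
- stand: light wooden block on a rubber foot, fixed, 58 x 58 mm (foot 64 x 64 mm), 50 mm high, with an upright bore 9 mm wide and 44 mm deep in the middle of its top; holds the stylus. Origin at the centre of its underside, z up
- stylus: the stylus, loose, 124 mm long, about 45 g, standing upright in the bore of the stand, tip down; origin at the middle of the tip's end face, z along its axis towards the handle's end
- stylus_tip (a point): the end of the stylus's steel shank, which is 6 mm in diameter and 44 mm long, slightly blunted; above it a steel collar 17 mm in diameter and 4 mm thick (44 to 48 mm from the tip) that rests on top of the stand
- stylus_grip (a point): the middle of the stylus's black handle, on its axis, 86 mm from the tip; the handle is 13.6 mm in diameter from 56 to 116 mm from the tip. At the start this point is 92 mm above the work surface
- trimmer_mid (a point): the middle of the cordless hair trimmer, 42 mm wide, 172 mm long, 36 mm high (its top is 62 mm above the work surface), which lies lengthwise in one of the three bays, loose; half-way up
- guard_mid (a point): the middle of the black clipper guard comb, 35 x 46 x 14 mm, that lies loose in another bay
- clip_mid (a point): the middle of the steel hair clip, 12 x 92 x 11 mm, that lies loose in the remaining bay
Not all that is in view belongs to the job. What is meant by the stylus is not purple or red, and is the larger of those in its own colour.

How it is judged:
By the outcome, as a careful person would: the job done as asked, in the order asked, and still so for the second after the job is handed in, while the arm keeps its last pose, push and grip.
It also fails if it takes over 45 s, if anything falls off the work surface, if the arm or the gripper's body presses on something with over 40 N, if the wrist force passes 120 N, or if a joint passes its speed limit or range.

## Working session

There is one attempt and no reset: what is moved stays moved. The work goes in short steps, Python scripts to look and compute and a shell command to move; the robot and the scene stay as the last step left them, time stands still between calls to the robot, and variables do not carry over. Pictures are saved under pics/ and viewed, at most 10 in all, crops included, and the job is handed in when it is done.

```bash
ls; mkdir -p pics; python3 - <<'E'
from bench import ctrl
import cv2,numpy as np
for n in("scene","top"):
    cv2.imwrite(f"pics/{n}0.png",ctrl.camera(n))
    m=ctrl.camera_model(n);print(n,np.round(m["cam_to_world"],3).tolist(),np.round(m["camera_matrix"],1).tolist())
o=ctrl.get_obs();print(o["eef_pos"],o["eef_rot"],o["time_s"],ctrl.tip_extent,o["wrist_force"])
E
```

```text
pics
scene [[0.984, 0.119, -0.134, 0.37], [-0.179, 0.706, -0.685, -0.61], [0.013, 0.698, 0.716, 0.781], [0.0, 0.0, 0.0, 1.0]] [[496.7, 0.0, 318.6], [0.0, 496.7, 195.4], [0.0, 0.0, 1.0]]
top [[0.029, 0.984, -0.175, 0.338], [-1.0, 0.03, 0.002, 0.049], [0.007, 0.175, 0.985, 0.924], [0.0, 0.0, 0.0, 1.0]] [[369.0, 0.0, 321.6], [0.0, 369.0, 200.0], [0.0, 0.0, 1.0]]
[ 0.15765045 -0.55238282  0.21203904] [-8.48645525e-04  9.90370150e-01  1.38442197e-01  5.58217372e-05] 0.1 0.011 [-2.22290114  0.15856163  0.13129168]
```

View pics/top0.png

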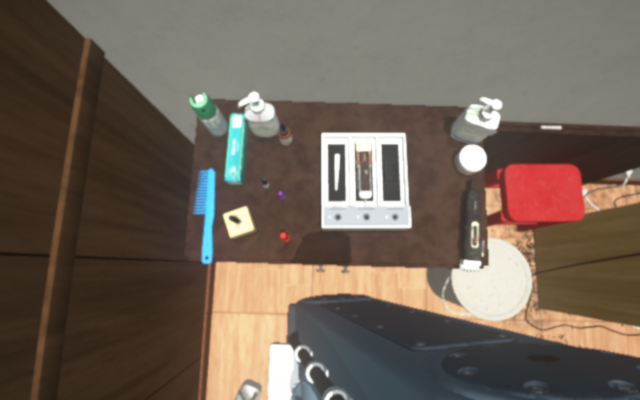

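View pics/scene0.png

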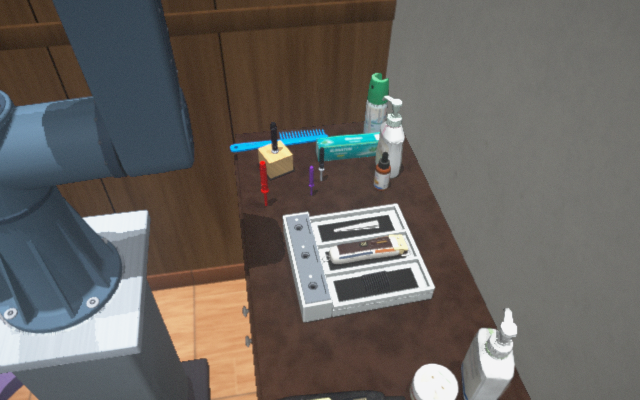

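Top view: the stand with a black-handled stylus is at (237,219). Other pens are a small black one at (265,183), purple at (281,194) and red at (285,237). The black one in the wooden stand fits: it is not purple or red, and it is the larger of the two black ones. The trimmer looks to be in the middle bay (363,170), the clip in the left bay (337,172), and the holes are at about (338,217), (367,217) and (395,217). I'll confirm this with an enlarged crop and measure.

```bash
cat > h.py <<'E'
import numpy as np,cv2
from bench import ctrl
def ray(m,uv):
    K=np.array(m["camera_matrix"]);d=np.array(m["dist_coeffs"]);T=np.array(m["cam_to_world"])
    p=cv2.undistortPoints(np.array([[uv]],float),K,d)[0,0]
    return T[:3,3],T[:3,:3]@np.array([p[0],-p[1],-1.])
def onz(m,uv,z):
    c,r=ray(m,uv);return c+r*(z-c[2])/r[2]
def two(m1,u1,m2,u2):
    c1,r1=ray(m1,u1);c2,r2=ray(m2,u2)
    s=np.linalg.lstsq(np.c_[r1,-r2],c2-c1,rcond=None)[0]
    a,b=c1+r1*s[0],c2+r2*s[1];return (a+b)/2,np.linalg.norm(a-b)
def proj(m,P):
    T=np.linalg.inv(m["cam_to_world"]);p=(T@np.r_[P,1])[:3];p=np.array([p[0],-p[1],-p[2]])
    return cv2.projectPoints(p[None],np.zeros(3),np.zeros(3),np.array(m["camera_matrix"]),np.array(m["dist_coeffs"]))[0].ravel()
E
python3 - <<'E'
from h import *
t=cv2.imread("pics/top0.png");s=cv2.imread("pics/scene0.png")
a=cv2.resize(t[125:250,190:420],None,fx=3.4,fy=3.4,interpolation=cv2.INTER_CUBIC)
a=a[:,:782]
b=cv2.resize(s[115:215,225:400],None,fx=1.7,fy=1.7)
cv2.imwrite("pics/c1.png",np.vstack([a,np.zeros((5,a.shape[1],3),np.uint8),np.pad(b,((0,0),(0,a.shape[1]-b.shape[1]),(0,0)))]))
mt=ctrl.camera_model("top");ms=ctrl.camera_model("scene")
for uv in [(338,217),(367,217),(395,217)]:print("hole",onz(mt,uv,.056))
for uv in [(295,227),(305,255),(313,285)]:print("hole scene",onz(ms,uv,.056))
# yellow wood mask in top
hsv=cv2.cvtColor(t,cv2.COLOR_BGR2HSV);m=cv2.inRange(hsv,(15,60,120),(35,255,255));m[:,:215]=0;m[:,262:]=0;m[:200]=0;m[245:]=0
c=max(cv2.findContours(m,0,2)[0],key=cv2.contourArea);R=cv2.minAreaRect(c);print(R);print([onz(mt,p,.05).round(3) for p in cv2.boxPoints(R)])
# dock sides
W=cv2.inRange(hsv,(0,0,150),(180,60,255));W[:,:310]=0;W[:,420:]=0;W[:120]=0;W[240:]=0
c=max(cv2.findContours(W,0,2)[0],key=cv2.contourArea);R=cv2.minAreaRect(c);print(R);print([onz(mt,p,.05).round(3) for p in cv2.boxPoints(R)])
print("handle end two",two(mt,(234,217),ms,(273,125)))
E
```

```text
hole [0.45277144 0.00731685 0.056     ]
hole [ 0.45480945 -0.06149495  0.056     ]
hole [ 0.45676897 -0.12811376  0.056     ]
hole scene [0.44580521 0.00674373 0.056     ]
hole scene [ 0.45393914 -0.06273984  0.056     ]
hole scene [ 0.45717463 -0.12930468  0.056     ]
((238.25003051757812, 221.75001525878906), (28.144268035888672, 27.828041076660156), 71.56504821777344)
[array([0.455, 0.288, 0.05 ]), array([0.478, 0.226, 0.05 ]), array([0.415, 0.201, 0.05 ]), array([0.392, 0.262, 0.05 ])]
((365.9999694824219, 179.99996948242188), (89.99998474121094, 95.99998474121094), 0.0)
[array([0.426, 0.047, 0.05 ]), array([0.665, 0.054, 0.05 ]), array([ 0.673, -0.171,  0.05 ]), array([ 0.432, -0.167,  0.05 ])]
handle end two (array([0.43524652, 0.23682572, 0.1269995 ]), np.float64(0.0026576712717882854))
```

View pics/c1.png

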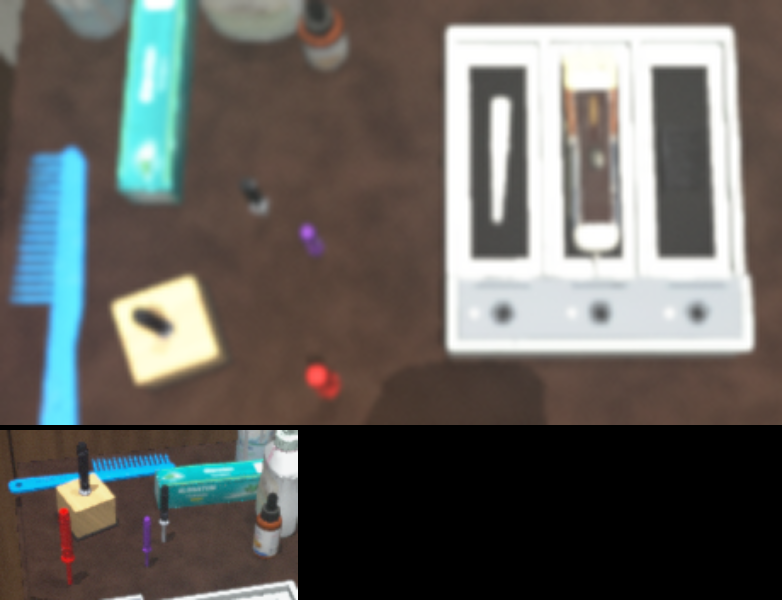

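The crop confirms it: the black stylus stands in the wooden block, and the smaller black one is loose beside it. The trimmer is in the middle bay, the clip in the left and the dark comb in the right, so I want the middle hole. Moving to the stylus.

```bash
python3 -m handwheel '[[0,0,0,0.126,-0.074,-0.017,1],[0,0,0,0.126,-0.074,-0.017,1],[0,0,0,0.126,-0.074,-0.017,1],[0,0,0,0.126,-0.074,-0.017,1],[0,0,0,0.126,-0.074,-0.017,1],[0,0,0,0.126,-0.074,-0.017,1],[0,0,0,0.126,-0.074,-0.017,1],[0,0,0,0.126,-0.074,-0.017,1]]'
python3 -m handwheel '[[0,0,0,0.048,-0.138,0,1],[0,0,0,0.048,-0.138,0,1],[0,0,0,0.048,-0.138,0,1],[0,0,0,0.048,-0.138,0,1],[0,0,0,0.048,-0.138,0,1],[0,0,0,0.048,-0.138,0,1],[0,0,0,0.048,-0.138,0,1],[0,0,0,0.048,-0.138,0,1]]'
```

```text
time_s: 0.9
eef_pos: [0.4006, -0.2976, 0.2537]
eef_rot: [-0.0, 0.99, 0.138, -0.0]
wrist_force: [1.1, -0.6, 0.1]
opening: 1.0
grasp_force: 0.0
time_s: 1.7
eef_pos: [0.4193, 0.0526, 0.2536]
eef_rot: [0.0, 0.99, 0.138, 0.0]
wrist_force: [0.8, -0.1, 0.4]
opening: 1.002
grasp_force: 0.0
```

```bash
python3 - <<'E'
from h import *
m=ctrl.camera_model("wrist");cv2.imwrite("pics/w1.png",ctrl.camera("wrist"))
print(np.round(m["cam_to_world"],3).tolist(),m["camera_matrix"])
print("hole",proj(m,[.4545,-.061,.056]),"stand",proj(m,[.435,.242,.05]),"end",proj(m,[.435,.24,.13]))
E
```

```text
[[0.274, 0.927, 0.257, 0.484], [-0.962, 0.264, 0.074, 0.071], [0.0, -0.267, 0.964, 0.416], [0.0, 0.0, 0.0, 1.0]] [[325.83898294   0.         317.91284276]
 [  0.         325.83898294 196.39279659]
 [  0.           0.           1.        ]]
hole [423.19673492 166.29519852] stand [156.38052195 108.21411101] end [115.34474496 109.73708825]
```

View pics/w1.png

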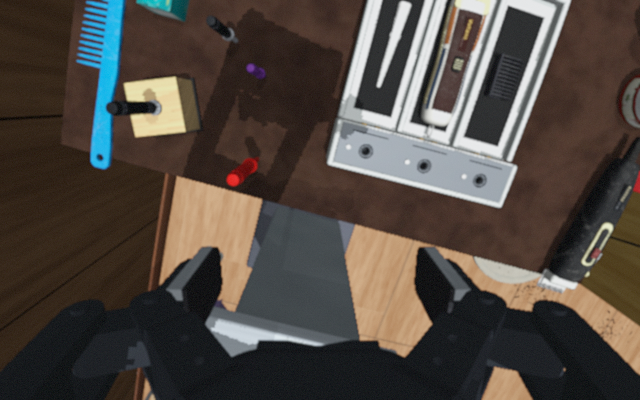

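The wrist view shows the stylus end at (115,108), its collar at (155,107), and the holes at (366,151), (424,166) and (480,180). The trimmer is in the middle bay and the comb in the right one. I'll refine these points.

```bash
python3 - <<'E'
from h import *
im=cv2.imread("pics/w1.png");m=ctrl.camera_model("wrist");g=cv2.cvtColor(im,6)
H=[]
for u,v in[(366,151),(424,166),(480,180)]:
    p=g[v-12:v+13,u-12:u+13];b=(p<100).astype(np.uint8)
    n,l,st,ce=cv2.connectedComponentsWithStats(b);k=l[12,12] or 1+np.argmin(np.linalg.norm(ce[1:]-12,axis=1))
    uv=ce[k]+(u-12,v-12);P=onz(m,uv,.056);H.append(P);print(uv,st[k],P.round(4))
print("spacing",np.linalg.norm(H[0]-H[1]),np.linalg.norm(H[1]-H[2]))
hsv=cv2.cvtColor(im,40);Y=cv2.inRange(hsv,(15,60,110),(35,255,255));Y[:,:115]=0;Y[:,210:]=0;Y[:65]=0;Y[145:]=0
sub=(slice(100,118),slice(100,170));print("dark cols",np.where((g[sub]<60).sum(0)>2)[0][[0,-1]]+100)
for c in range(102,166,6): 
    r=np.where(g[92:124,c]<70)[0]+92;print(c,r.min() if len(r) else None,r.max() if len(r) else None)
cv2.imwrite("pics/w1c.png",cv2.resize(im[65:145,90:210],None,fx=6,fy=6,interpolation=cv2.INTER_CUBIC))
E
```

```text
[365.30909091 150.61818182] [ 7  8  9  8 55] [0.453  0.0143 0.056 ]
[423.20689655 165.5       ] [ 7  8  9  8 58] [ 0.4555 -0.0536  0.056 ]
[478.64150943 179.86792453] [ 7  8  8  8 53] [ 0.4581 -0.1212  0.056 ]
spacing 0.06789843275196156 0.0677004875002533
dark cols [107 155]
102 None None
108 104 111
114 92 123
120 92 123
126 101 123
132 102 113
138 102 112
144 102 112
150 102 112
156 None None
162 None None
```

View pics/w1c.png

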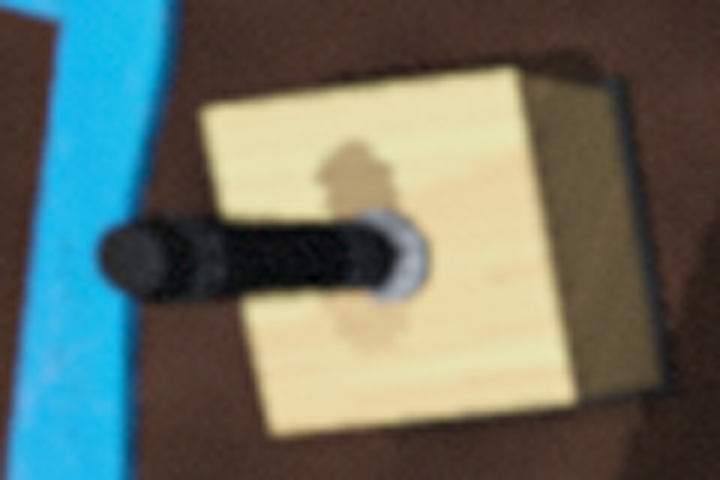

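The arm was still settling during that shot: the same pixel gives a point 7 mm off with the model as it reads now. I'll retake it settled, with the pose read at the same moment.

```bash
python3 - <<'E'
from h import *
m=ctrl.camera_model("wrist");im=ctrl.camera("wrist");m2=ctrl.camera_model("wrist");print("drift",np.abs(m["cam_to_world"]-np.array(m2["cam_to_world"])).max())
cv2.imwrite("pics/w2.png",im);g=cv2.cvtColor(im,6);old=cv2.cvtColor(cv2.imread("pics/w1.png"),6)
def loc(u,v,r=14):
    t=old[v-r:v+r+1,u-r:u+r+1];R=g[v-40:v+41,u-40:u+41]
    s=cv2.minMaxLoc(cv2.matchTemplate(R,t,5));return s[1],(u-40+s[3][0]+r,v-40+s[3][1]+r)
H=[]
for a in[(366,151),(424,166),(480,180)]:
    s,(u,v)=loc(*a)
    p=g[v-12:v+13,u-12:u+13];b=(p<100).astype(np.uint8)
    n,l,st,ce=cv2.connectedComponentsWithStats(b);k=1+np.argmin(np.linalg.norm(ce[1:]-12,axis=1))
    uv=ce[k]+(u-12,v-12);P=onz(m,uv,.056);H.append(P);print(s,uv,st[k],P.round(4))
for nm,a,z in[("end",(113,108),.130),("collar",(154,108),.053)]:
    s,uv=loc(*a);print(nm,s,uv,onz(m,uv,z).round(4))
print(ctrl.get_obs()["eef_pos"],ctrl.get_obs()["time_s"])
E
```

```text
drift 0.0030650433374033587
0.987465500831604 [371.5        152.16071429] [ 7  7  9  9 56] [0.4533 0.0072 0.056 ]
0.9955799579620361 [429.16363636 167.43636364] [ 7  8  9  8 55] [ 0.4553 -0.0609  0.056 ]
0.9897668361663818 [484.37037037 182.        ] [ 6  8  9  9 54] [ 0.4577 -0.1287  0.056 ]
end 0.9799349308013916 (120, 109) [0.4353 0.243  0.13  ]
collar 0.9897543787956238 (161, 109) [0.4345 0.2427 0.053 ]
[0.4190265  0.05549842 0.25348789] 1.8
```

```bash
python3 -m handwheel '[[0,0,0,0.044,-0.116,0,1],[0,0,0,0.044,-0.116,0,1],[0,0,0,0.044,-0.116,0,1],[0,0,0,0.044,-0.116,0,1],[0,0,0,0.044,-0.116,0,1],[0,0,0,0,0,0,1],[0,0,0,0,0,0,1],[0,0,0,0,0,0,1]]'
```

```text
time_s: 2.6
eef_pos: [0.4355, 0.2352, 0.2533]
eef_rot: [0.0, 0.99, 0.138, -0.0]
wrist_force: [-0.3, 0.4, 0.0]
opening: 0.999
grasp_force: 0.0
```

```bash
python3 -m handwheel '[[0,0,0,0.005,-0.025,0,1],[0,0,0,0,0,0.1,1],[0,0,0,0,0,0.12,1],[0,0,0,0,0,0.12,1],[0,0,0,0,0,0.12,1],[0,0,0,0,0,0.104,1],[0,0,0,0,0,0,1],[0,0,0,0,0,0,1]]'
python3 - <<'E'
from h import *
m=ctrl.camera_model("wrist");im=ctrl.camera("wrist");o=ctrl.get_obs();print(o["eef_pos"],o["wrist_force"])
for P in([.435,.243,.13],[.435,.243,.053],list(o["eef_pos"])):print(proj(m,P))
cv2.imwrite("pics/w3.png",im)
E
```

```text
time_s: 3.4
eef_pos: [0.4351, 0.2436, 0.0849]
eef_rot: [0.0, 0.99, 0.138, -0.0]
wrist_force: [0.7, 0.5, 0.3]
opening: 1.001
grasp_force: 0.0
[0.43611447 0.24393895 0.08604774] [-0.28439328  0.41226534  0.37385974]
[318.45359015 279.89857503]
[318.21121646 217.30750129]
[317.16677657 235.37891797]
```

View pics/w3.png

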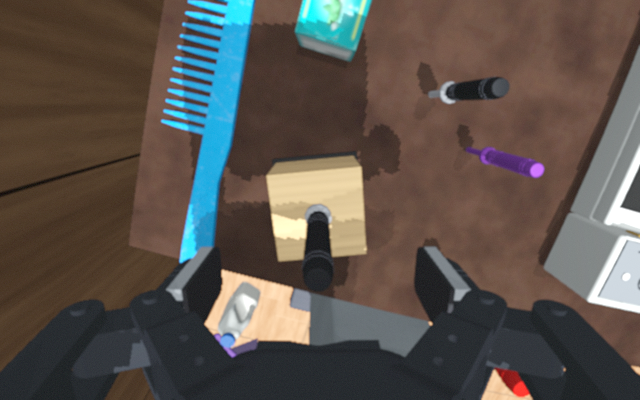

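The stylus is centred between the jaws, with its end at (318,277) and collar at (318,215), as predicted. Closing.

```bash
python3 -m handwheel '[[0,0,0,0,0,0,0],[0,0,0,0,0,0,0],[0,0,0,0,0,0,0],[0,0,0,0,0,0,0],[0,0,0,0,0,0,0],[0,0,0,0,0,0,0],[0,0,0,0,0,0,0],[0,0,0,0,0,0,0]]'
```

```text
time_s: 4.25
eef_pos: [0.4353, 0.244, 0.0849]
eef_rot: [-0.0, 0.99, 0.138, 0.0]
wrist_force: [-0.2, -0.9, 5.4]
opening: 0.131
grasp_force: 58.8
```

```bash
python3 -m handwheel '[[0,0,0,0,0,-0.05,0],[0,0,0,0,0,-0.1,0],[0,0,0,0,0,-0.12,0],[0,0,0,0,0,-0.13,0],[0,0,0,0,0,-0.13,0],[0,0,0,0,0,-0.07,0],[0,0,0,0,0,0,0],[0,0,0,0,0,0,0]]'
python3 - <<'E'
from h import *
m=ctrl.camera_model("wrist");im=ctrl.camera("wrist");o=ctrl.get_obs();p=o["eef_pos"];print(p,o["wrist_force"],o["grasp_force"])
for dz in(-.0789,-.0349,.045):print(dz,proj(m,p+[0,0,dz]))
cv2.imwrite("pics/w4.png",im[60:320,180:460].repeat(2,0).repeat(2,1))
E
```

```text
time_s: 5.05
eef_pos: [0.4345, 0.2438, 0.2636]
eef_rot: [0.0, 0.99, 0.138, -0.0]
wrist_force: [0.1, -0.3, -1.8]
opening: 0.134
grasp_force: 58.7
[0.43400694 0.24368156 0.26271033] [ 0.79737663 -0.59283454 -0.1567213 ] 58.66144698578864
-0.0789 [317.50069916 197.30207132]
-0.0349 [317.44134196 215.8065805 ]
0.045 [317.23847454 279.39226559]
```

View pics/w4.png

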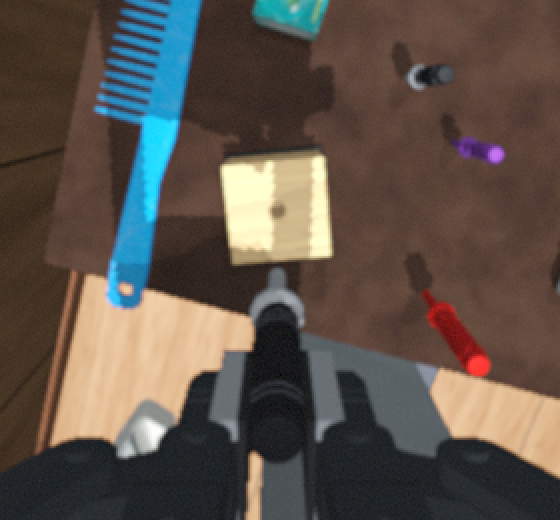

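The stylus is held straight, with its tip at full-frame (318,196) and the bore empty. Carrying it to the middle hole.

```bash
python3 -m handwheel '[[0,0,0,-0.026,0.1245,0,0],[0,0,0,-0.026,0.1245,0,0],[0,0,0,-0.026,0.1245,0,0],[0,0,0,-0.026,0.1245,0,0],[0,0,0,-0.026,0.1245,0,0],[0,0,0,-0.026,0.1245,0,0],[0,0,0,-0.026,0.1245,0,0],[0,0,0,-0.026,0.1245,0,0]]'
python3 -m handwheel '[[0,0,0,0,0,0.1,0],[0,0,0,0,0,0.1,0],[0,0,0,0,0,0.1,0],[0,0,0,0,0,0.06,0],[0,0,0,0,0,0,0],[0,0,0,0,0,0,0],[0,0,0,0,0,0,0],[0,0,0,0,0,0,0]]'
python3 - <<'E'
from h import *
m=ctrl.camera_model("wrist");im=ctrl.camera("wrist");o=ctrl.get_obs();p=o["eef_pos"];print(p,o["wrist_force"],o["grasp_force"])
print("tip",proj(m,p+[0,0,-.0789]),"hole",proj(m,[.4553,-.0609,.056]))
cv2.imwrite("pics/w5f.png",im)
cv2.imwrite("pics/w5.png",cv2.resize(im[130:270,240:400],None,fx=4,fy=4,interpolation=cv2.INTER_CUBIC))
E
```

```text
time_s: 5.9
eef_pos: [0.4556, -0.0617, 0.2622]
eef_rot: [-0.001, 0.99, 0.138, -0.002]
wrist_force: [0.4, -0.7, -1.2]
opening: 0.132
grasp_force: 58.7
time_s: 6.7
eef_pos: [0.4576, -0.0608, 0.1576]
eef_rot: [0.0, 0.99, 0.139, 0.001]
wrist_force: [-0.4, -0.3, -1.4]
opening: 0.135
grasp_force: 58.8
[ 0.45752959 -0.06075219  0.1575186 ] [-0.56364526  0.20227458 -0.98383271] 58.798457889351994
tip [317.27369777 197.2045739 ] hole [316.72183461 192.48871053]
```

View pics/w5.png

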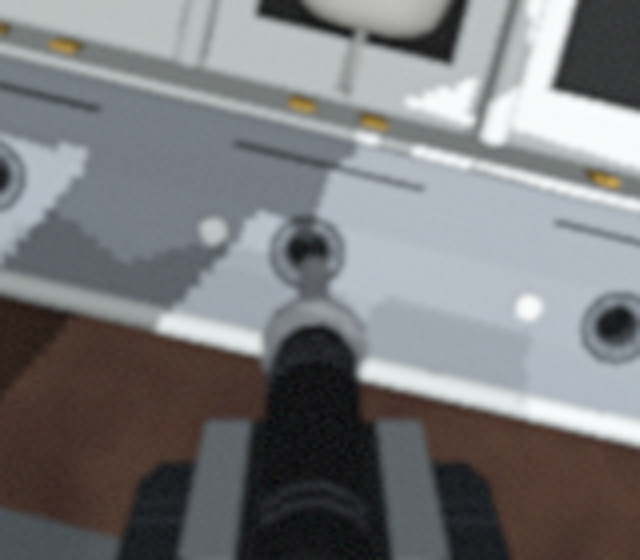

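```bash
python3 - <<'E'
from h import *
a=cv2.cvtColor(cv2.imread("pics/w4.png")[::2,::2],6)   # origin (180,60)
print("w4 cols 312-324");
for r in range(188,208,1):print(r,a[r-60,312-180:325-180])
g=cv2.cvtColor(cv2.imread("pics/w5f.png"),6);print("w5 cols 306-330")
for r in range(180,206):print(r,g[r,305:331])
E
```

```text
w4 cols 312-324
188 [152 155 162 169 179 184 183 184 184 184 181 178 176]
189 [147 142 144 152 164 170 170 169 170 167 162 152 146]
190 [123 118 113 115 122 126 124 120 117 113 108 100  86]
191 [77 71 66 63 71 66 62 53 50 52 49 44 45]
192 [39 34 39 35 38 39 40 41 36 39 38 41 38]
193 [35 34 37 41 47 58 61 61 55 46 43 41 40]
194 [39 37 42 58 74 86 93 91 81 66 48 43 42]
195 [ 37  43  52  76  94 105 110 109 105  86  61  45  38]
196 [ 44  44  65  89 102 109 113 115 113 100  74  50  42]
197 [ 37  50  75  93 106 109 112 109 113 104  81  58  42]
198 [ 43  52  75  94 104 107 109 109 109 104  88  57  41]
199 [ 44  55  74  96 107 105 110 109 110 104  86  61  47]
200 [ 42  53  77  98 106 107 108 109 108 103  86  63  41]
201 [ 44  56  80  96 106 108 107 107 109 102  85  58  43]
202 [ 45  56  82 100 106 107 108 109 105 101  81  57  42]
203 [ 47  65  92 105 109 111 112 112 111 104  86  62  45]
204 [ 65  86 106 116 118 119 121 125 127 121 105  84  62]
205 [ 98 111 121 127 131 134 140 147 148 143 134 117 100]
206 [123 131 137 141 140 145 153 160 160 161 157 146 134]
207 [136 142 144 145 146 146 151 1
[... 2225 characters left out ...]

 137 165 184 190 192 191 191 191]
200 [165 166 168 166 159 142 121 111 110 104  96  95  96  95  96  95 104 135
 168 184 191 191 190 189 190 191]
201 [164 165 166 167 165 159 145 131 116 100  89  92  96  96  94  93 111 148
 178 189 192 190 190 192 191 190]
202 [165 165 163 166 165 165 164 159 143 118  96  94  95  97  95  97 110 149
 174 185 186 188 190 190 189 189]
203 [165 165 165 166 166 167 167 166 153 129 102  97  97  98  99  97 110 138
 162 173 177 183 188 189 188 190]
204 [166 165 167 166 167 167 163 156 145 127 108 105 107 109 112 111 112 125
 146 159 166 178 185 188 187 189]
205 [165 167 167 165 163 157 149 138 128 124 123 126 127 132 134 135 129 127
 130 140 154 166 177 182 185 186]
```

Tip at pixel (318.2,197.4) and hole at (316.5,192.7), so the tool must move x −2.1 mm and y −1.5 mm. Correcting, and going down 15 mm.

```bash
python3 -m handwheel '[[0,0,0,-0.007,-0.005,0,0],[0,0,0,0,0,0.025,0],[0,0,0,0,0,0.025,0],[0,0,0,0,0,0,0],[0,0,0,0,0,0,0],[0,0,0,0,0,0,0],[0,0,0,0,0,0,0],[0,0,0,0,0,0,0]]'
python3 - <<'E'
from h import *
m=ctrl.camera_model("wrist");im=ctrl.camera("wrist");o=ctrl.get_obs();p=o["eef_pos"];print(p,o["eef_rot"],o["wrist_force"],o["time_s"])
print("tip",proj(m,p+[0,0,-.0789]),"hole",proj(m,[.4553,-.0609,.056]))
cv2.imwrite("pics/w6f.png",im)
g=cv2.cvtColor(im,6)
for r in range(183,212):print(r,g[r,304:332])
E
```

```text
time_s: 7.55
eef_pos: [0.4546, -0.0598, 0.1417]
eef_rot: [0.0, 0.99, 0.138, 0.0]
wrist_force: [0.1, -0.1, -0.5]
opening: 0.132
grasp_force: 58.8
[ 0.45453156 -0.05973782  0.14165188] [8.46533556e-05 9.90368343e-01 1.38457623e-01 1.55505594e-04] [ 0.50587853 -0.21931077 -0.8492276 ] 7.6
tip [317.42303777 197.05511011] hole [319.11134562 194.24355186]
183 [129 127 128 128 126 128 125 126 127 126 127 125 127 125 126 126 125 124
 124 131 150 173 185 187 187 187 187 187]
184 [128 129 128 128 127 129 127 128 129 127 126 120 117 115 114 112 114 117
 121 136 162 182 187 189 187 189 187 188]
185 [129 128 129 127 126 129 130 128 126 124 116 101  91  86  82  80  84  94
 104 126 161 182 189 188 188 187 187 187]
186 [129 128 127 129 128 128 129 127 118 106  90  78  75  81  76  76  75  81
  90 106 138 165 181 187 187 189 187 187]
187 [128 129 129 128 130 127 129 118 101  85  79  83  93  96  94  92  93  95
  96 105 117 137 163 180 188 188 187 187]
188 [127 126 128 128 129 127 116 103  83  85  92  96  95  93  91  89  90  94
 105 126 129 122 138 166 185 190 187 187]
189 [130 129 128 127 126 121 103  
[... 2002 characters left out ...]
169 168 165 157 147 132 124 123 128 135 143 146 150 156 155 151
 145 138 135 140 155 172 184 190 191 193]
207 [168 169 169 166 151 134 124 121 125 129 134 136 139 141 151 153 156 158
 155 150 142 137 139 150 169 182 188 189]
208 [170 169 166 156 136 120 119 126 132 134 136 135 137 136 141 142 146 151
 153 155 154 149 143 139 148 167 181 185]
209 [170 169 163 146 130 125 127 133 133 135 136 137 138 137 137 133 135 138
 145 151 157 155 154 143 139 153 172 183]
210 [169 166 155 140 129 130 133 135 135 136 132 128 129 128 126 118 116 122
 135 149 158 157 154 150 142 144 162 178]
211 [168 162 148 132 130 134 136 134 131 124 109  99  89  84  84  73  72  82
 108 134 151 156 157 153 148 140 146 169]
```

Tip and hole now agree to about 0.5 mm. Nudging by that and entering the hole, stopping short of the shallowest button.

```bash
python3 -m handwheel '[[0,0,0,0.0017,0,0,0],[0,0,0,0,0,0.01,0],[0,0,0,0,0,0.01,0],[0,0,0,0,0,0.01,0],[0,0,0,0,0,0.01,0],[0,0,0,0,0,0.01,0],[0,0,0,0,0,0,0],[0,0,0,0,0,0,0]]'
python3 -m handwheel '[[0,0,0,0,0,0.004,0],[0,0,0,0,0,0.004,0],[0,0,0,0,0,0,0],[0,0,0,0,0,0,0],[0,0,0,0,0,0,0],[0,0,0,0,0,0,0],[0,0,0,0,0,0,0],[0,0,0,0,0,0,0]]'
```

```text
time_s: 8.4
eef_pos: [0.4549, -0.0595, 0.1264]
eef_rot: [-0.0, 0.99, 0.138, -0.0]
wrist_force: [-0.7, -0.4, -1.1]
opening: 0.132
grasp_force: 58.8
time_s: 9.2
eef_pos: [0.4549, -0.0596, 0.1241]
eef_rot: [0.0, 0.99, 0.138, 0.0]
wrist_force: [0.5, 0.6, -0.4]
opening: 0.13
grasp_force: 58.8
```

```bash
python3 -m handwheel '[[0,0,0,0,0,0.003,0],[0,0,0,0,0,0.003,0],[0,0,0,0,0,0,0],[0,0,0,0,0,0,0],[0,0,0,0,0,0,0],[0,0,0,0,0,0,0],[0,0,0,0,0,0,0],[0,0,0,0,0,0,0]]' | grep -E "pos|wrist"
python3 -m handwheel '[[0,0,0,0,0,0.003,0],[0,0,0,0,0,0.003,0],[0,0,0,0,0,0,0],[0,0,0,0,0,0,0],[0,0,0,0,0,0,0],[0,0,0,0,0,0,0],[0,0,0,0,0,0,0],[0,0,0,0,0,0,0]]' | grep -E "pos|wrist"

```

```text
eef_pos: [0.4549, -0.0596, 0.1223]
wrist_force: [-0.7, 0.2, -0.9]
eef_pos: [0.4549, -0.0596, 0.1205]
wrist_force: [-0.5, -0.0, -1.5]
```

```bash
python3 -m handwheel '[[0,0,0,0,0,0.003,0],[0,0,0,0,0,0.003,0],[0,0,0,0,0,0,0],[0,0,0,0,0,0,0],[0,0,0,0,0,0,0],[0,0,0,0,0,0,0],[0,0,0,0,0,0,0],[0,0,0,0,0,0,0]]' | grep -E "pos|wrist"
python3 -m handwheel '[[0,0,0,0,0,0.003,0],[0,0,0,0,0,0.003,0],[0,0,0,0,0,0,0],[0,0,0,0,0,0,0],[0,0,0,0,0,0,0],[0,0,0,0,0,0,0],[0,0,0,0,0,0,0],[0,0,0,0,0,0,0]]' | grep -E "pos|wrist"

```

```text
eef_pos: [0.4549, -0.0596, 0.1187]
wrist_force: [-1.0, 0.3, -0.9]
eef_pos: [0.455, -0.0596, 0.117]
wrist_force: [0.3, -0.0, 3.8]
```

Contact at a TCP height of about 0.118. Continuing in small steps to the stop.

```bash
python3 -m handwheel '[[0,0,0,0,0,0.003,0],[0,0,0,0,0,0.002,0],[0,0,0,0,0,0,0],[0,0,0,0,0,0,0],[0,0,0,0,0,0,0],[0,0,0,0,0,0,0],[0,0,0,0,0,0,0],[0,0,0,0,0,0,0]]' | grep -E "pos|wrist"
python3 -m handwheel '[[0,0,0,0,0,0.003,0],[0,0,0,0,0,0,0],[0,0,0,0,0,0,0],[0,0,0,0,0,0,0],[0,0,0,0,0,0,0],[0,0,0,0,0,0,0],[0,0,0,0,0,0,0],[0,0,0,0,0,0,0]]' | grep -E "pos|wrist"

```

```text
eef_pos: [0.4549, -0.0596, 0.1154]
wrist_force: [0.9, 0.0, 4.9]
eef_pos: [0.455, -0.0596, 0.1146]
wrist_force: [0.0, -0.8, 5.1]
```

```bash
python3 -m handwheel '[[0,0,0,0,0,0.002,0],[0,0,0,0,0,0,0],[0,0,0,0,0,0,0],[0,0,0,0,0,0,0],[0,0,0,0,0,0,0],[0,0,0,0,0,0,0],[0,0,0,0,0,0,0],[0,0,0,0,0,0,0]]' | grep -E "pos|wrist"
python3 -m handwheel '[[0,0,0,0,0,0.002,0],[0,0,0,0,0,0,0],[0,0,0,0,0,0,0],[0,0,0,0,0,0,0],[0,0,0,0,0,0,0],[0,0,0,0,0,0,0],[0,0,0,0,0,0,0],[0,0,0,0,0,0,0]]' | grep -E "pos|wrist"

```

```text
eef_pos: [0.455, -0.0596, 0.114]
wrist_force: [-0.5, 0.1, 5.4]
eef_pos: [0.4551, -0.0596, 0.1135]
wrist_force: [-0.3, 0.5, 5.5]
```

```bash
python3 -m handwheel '[[0,0,0,0,0,0.0015,0],[0,0,0,0,0,0,0],[0,0,0,0,0,0,0],[0,0,0,0,0,0,0],[0,0,0,0,0,0,0],[0,0,0,0,0,0,0],[0,0,0,0,0,0,0],[0,0,0,0,0,0,0]]' | grep -E "pos|wrist"
python3 -m handwheel '[[0,0,0,0,0,0.0015,0],[0,0,0,0,0,0,0],[0,0,0,0,0,0,0],[0,0,0,0,0,0,0],[0,0,0,0,0,0,0],[0,0,0,0,0,0,0],[0,0,0,0,0,0,0],[0,0,0,0,0,0,0]]' | grep -E "pos|wrist"

```

```text
eef_pos: [0.4551, -0.0596, 0.1131]
wrist_force: [0.0, -0.4, 5.8]
eef_pos: [0.4553, -0.0597, 0.1129]
wrist_force: [-0.3, 1.2, 7.7]
```

```bash
python3 -m handwheel '[[0,0,0,0,0,0.001,0],[0,0,0,0,0,0,0],[0,0,0,0,0,0,0],[0,0,0,0,0,0,0],[0,0,0,0,0,0,0],[0,0,0,0,0,0,0],[0,0,0,0,0,0,0],[0,0,0,0,0,0,0]]' | grep -E "time|pos|wrist|gras"

```

```text
time_s: 18.0
eef_pos: [0.4555, -0.0597, 0.1128]
wrist_force: [-0.0, -0.8, 9.9]
grasp_force: 60.0
```

The button is on its stop: the force rises steeply to about 10 N while the tip hardly moves. Holding.

```bash
for i in 1 ; do
python3 -m handwheel '[[0,0,0,0,0,0,0],[0,0,0,0,0,0,0],[0,0,0,0,0,0,0],[0,0,0,0,0,0,0],[0,0,0,0,0,0,0],[0,0,0,0,0,0,0],[0,0,0,0,0,0,0],[0,0,0,0,0,0,0]]'|grep wrist
python3 -m handwheel '[[0,0,0,0,0,0,0],[0,0,0,0,0,0,0],[0,0,0,0,0,0,0],[0,0,0,0,0,0,0],[0,0,0,0,0,0,0],[0,0,0,0,0,0,0],[0,0,0,0,0,0,0],[0,0,0,0,0,0,0]]'|grep wrist
python3 -m handwheel '[[0,0,0,0,0,0,0],[0,0,0,0,0,0,0],[0,0,0,0,0,0,0],[0,0,0,0,0,0,0],[0,0,0,0,0,0,0],[0,0,0,0,0,0,0],[0,0,0,0,0,0,0],[0,0,0,0,0,0,0]]'|grep wrist
python3 -m handwheel '[[0,0,0,0,0,0,0],[0,0,0,0,0,0,0],[0,0,0,0,0,0,0],[0,0,0,0,0,0,0],[0,0,0,0,0,0,0],[0,0,0,0,0,0,0],[0,0,0,0,0,0,0],[0,0,0,0,0,0,0]]'|grep wrist
python3 -m handwheel '[[0,0,0,0,0,0,0],[0,0,0,0,0,0,0],[0,0,0,0,0,0,0],[0,0,0,0,0,0,0],[0,0,0,0,0,0,0],[0,0,0,0,0,0,0],[0,0,0,0,0,0,0],[0,0,0,0,0,0,0]]'
done
```

```text
wrist_force: [-1.4, 1.0, 9.2]
wrist_force: [-1.9, 0.2, 8.0]
wrist_force: [-0.0, -1.0, 8.6]
wrist_force: [-0.9, 0.8, 9.6]
time_s: 22.0
eef_pos: [0.4555, -0.0597, 0.1128]
eef_rot: [0.0, 0.99, 0.138, 0.001]
wrist_force: [-0.7, -0.1, 9.2]
opening: 0.128
grasp_force: 59.9
```

Force stayed steady for 4 s. Handing in.

```bash
python3 -c "
from bench import ctrl
print(ctrl.hand_in())"
```

```text
the job is handed in; nothing more can be done
None
```

I handed the job in at 22 s with the stylus still in the gripper, pressing the middle reset button (the trimmer's bay) on its stop at about 9 to 10 N after a 4 s hold; the other two buttons and the things in the bays were not touched.

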